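Seat the gasketed lid of a food tub

TASK

Of the two food tubs on the kitchen worktop, the larger one has its lid only resting on its rubber seal, standing a little above the rim. Press that lid down at its corners, one after another, until it sits flush on the rim all the way round. Leave the smaller tub, which is already shut, and the round canister where they stand.

Things in the scene. Friction and masses are not known exactly. Their poses are not given: they have to be found in the camera images.
- tub: Larger food tub: white plastic box, 130 (its x) by 180 mm (its y), fixed firmly. Origin: centre of its underside, z up; rigid rim 70 mm above it. Under each lid corner, at x +-49, y +-74 mm from the centre, a stiff 22 mm square piece of rubber seal stands 8 mm above the rim, yields when pressed with about 8 N, sinks until the lid meets the rim, and stays down.
- lid: Loose rigid flat grey lid (pale inset panel) lying on the larger tub, 136 (its x) by 186 mm (its y), 6 mm thick, dark seal below; kept centred with 3 mm play. Origin: centre of the plate's underside (top face 6 mm above), z up. It starts level, underside 8 mm above the rim; seated, 0 mm. While one corner is pressed home the opposite one rises by as much, and comes back when pressed in its turn.
- small_tub: The smaller food tub, already shut, of the same white plastic with a grey lid flush on it: 96 mm (x) by 126 mm (y) over the lid, 76 mm high, 0.7 kg, loose on the worktop. Origin: centre of its underside, z up.
- canister: Upright round white ceramic canister with a wooden cap, 84 mm in diameter, 120 mm high, loose on the worktop. Origin: centre of its underside.
Not all that is in view belongs to the job. Leave any brown or red look-alike of the lid alone. Leave any orange look-alike of the tub alone.

How it is judged:
By the outcome, as a careful person would: the job done as asked, in the order asked, and still so for the second after the job is handed in, with the robot touching nothing.
It also fails if it takes over 45 s, if anything falls off the work surface, if the arm or the gripper's body presses on something with over 40 N, if the wrist force passes 120 N, or if a joint passes its speed limit or range.

ROBOT

A 7-joint arm with a two-finger parallel gripper is mounted at the origin on the work surface. World frame = base frame: x ahead of the robot, y to its left, z up, the work surface at z = 0. Lengths are in mm, angles in rad, forces in N, time in s.
With the tool pointing down it reaches from about 425 to 925 mm from the base axis. Payload 6.8 kg.
Tool frame: the origin (TCP) lies between the finger pads; the fingertips stand 17 mm ahead of it and the grasp point (between the pads) lies 2 mm behind it; z points along the fingers, y is the line along which they close (so a half turn about z gives the same grasp; the last joint's range is limited). The gripper opens to 85 mm and grips with 20 to 120 N. Pads are 22 mm wide; open, the fingers measure 114 mm over their backs; the gripper's body (76 mm by 85 mm) begins 54 mm behind the grasp point. The pads swing forward as they close: fully open they stand 13 mm farther back than shut.
Start: joints at [1.181, 0.477, 0.022, 1.555, -0.011, 1.109, -0.083], TCP at [187.716, -648.39, 248.308] pointing down, gripper open.
Joint ranges: [-2.96, 2.96], [-0.34, 2.1], [-1.41, 1.46], [0.24, 2.44], [-1.37, 4.51], [0.17, 1.92], [-2.96, 2.96]. Speed limits (rad/s): [2.39, 2.39, 3.14, 3.14, 3.14, 3.14, 3.14].

INTERFACE

Orientations are given as a rotation vector (axis times angle).
In Python, from rig import get_state, snapshot, camera_params, ctrl gives the robot as it stands.
- The arm moves only by the tool play_rows, never from a script. Its argument "motion" is a list that holds one entry, the list of rows, each a list of 5 numbers: the shift along the tool's x, y, z in m, then the turn about the tool's z in degrees, then the finger opening in m, from 0 to 0.0854. A call has exactly 8 rows; each row shifts and turns the commanded pose from where the row before left it, along the tool's axes as they then stand; what a row does not reach is not made up. A row lasts 1/12 s, in which the tool goes at most 41.7 mm and 7.16 degrees, less where a joint would pass 70% of its speed; a pose out of reach is approached as far as the arm can. A call is refused whole if a number of a shift passes 0.0417 or a number of a turn 7.16, either way. A call with a gripper value outside its range is refused whole. The fingers move at their own pace and stop on an object; "force" is the grip in N (left out, the last holds). Time passes only in rows, so rows that do not move let the fingers close, or fill a call up. It gives the time, the measured TCP pose, the force, the opening and the grip force at its end, in the units of the state.
- get_state(): the state, without advancing time (a new reading comes with each control period).
- snapshot(name): name is "scene" or "top"; returns the picture (400x640x3 uint8, red, green, blue); there is no depth.
- camera_params(name): a dict with "camera_matrix" (3x3 intrinsics, pixels), "rvec" (rotation vector, rad) and "tvec" (3), from world to camera coordinates, as OpenCV has them. Camera axes: x right, y down, z forward; pixel columns grow to the right and rows downward; lengths in mm; the calibration is good to about 2 mm. A picture is of the moment at which its call begins. camera_params takes no time and is no camera call.
- ctrl.close_job(): hands the job in; it is judged then, once.
The state is a dict: "time": time; "joint_positions": joint angles; "qd": joint speeds; "joint_efforts": joint torques, N m; "eef_pos": TCP position; "orientation": TCP orientation; "contact_force": force on the tool from outside, world axes, zero at the start; "moment": the same for the moment, N m; "width": opening from 0.0 (shut) to 1.0 (fully open); "grip_force": force on a finger pad.
Only numpy, scipy, OpenCV 4.12 (cv2) and the standard library are available. Lean on these libraries where they do the work, as an engineer would, in place of code of your own. Each camera call takes 0.05 s, during which the arm holds its last target. There are 200 camera calls.

## Working session

There is one attempt and no reset: what is moved stays moved. The work goes in short steps, Python scripts to look and compute and a tool call to move; the robot and the scene stay as the last step left them, time stands still between calls to the robot, and variables do not carry over. Pictures are saved under pics/ and viewed, at most 10 in all, crops included, and the job is handed in when it is done.

Besides the shell and the picture viewer there is one more tool, called after ">>>" by a JSON object that holds its "name" and its "arguments", one argument or row to a line. play_rows: Moves the arm, as the interface text tells. Its arguments: {"type":"object","properties":{"motion":{"type":"array","items":{"type":"array","items":{"type":"array","items":{"type":"number"}}}},"force":{"type":"number"}},"required":["motion"]}

```bash
mkdir -p pics
python3 - <<'E'
from rig import *
import cv2
for n in ("scene","top"):
    cv2.imwrite(f"pics/{n}0.png",cv2.cvtColor(snapshot(n),cv2.COLOR_RGB2BGR)); print(n,camera_params(n))
print(get_state())
E
```

```text
scene {'camera_matrix': array([[404.86940204,   0.        , 322.9041733 ],
       [  0.        , 404.86940204, 190.44955667],
       [  0.        ,   0.        ,   1.        ]]), 'rvec': array([ 1.50478889,  1.78881538, -0.9780011 ]), 'tvec': array([ 172.49928137, -157.15120956, 1638.66304415])}
top {'camera_matrix': array([[497.86847233,   0.        , 316.92149653],
       [  0.        , 497.86847233, 196.30093428],
       [  0.        ,   0.        ,   1.        ]]), 'rvec': array([ 2.13598566, -2.18422341,  0.09641422]), 'tvec': array([ -95.320844  ,  409.69518867, 1508.72302377])}
{'time': 0.1, 'joint_positions': array([ 1.18086924,  0.47773086,  0.02233861,  1.55637372, -0.01148917,
        1.10934817, -0.08311311]), 'qd': array([-1.04441351e-03, -1.47135027e-03,  7.79994343e-04, -2.09609800e-03,
       -1.13933559e-03,  2.40601893e-03,  5.08210146e-05]), 'joint_efforts': array([ 3.76335447e-03, -5.97768223e+01,  1.61307558e+00, -2.81959713e+01,
        1.27456791e-02,  5.02108742e-03,  1.30801379e-05]), 'eef_pos': array([ 187.56506191, -647.86139914,  247.40494061]), 'orientation': array([-3.10877634e+00, -4.41015405e-01,  5.90681191e-04]), 'contact_force': array([ 0.13836   ,  0.30232868, -0.18432334]), 'moment': array([0.00600719, 0.00892553, 0.01136251]), 'grip_force': 0.0, 'width': 0.9978886854133711}
```

View pics/scene0.png

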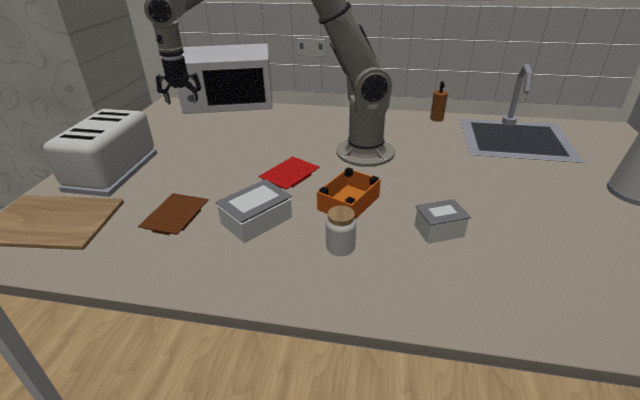

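View pics/top0.png

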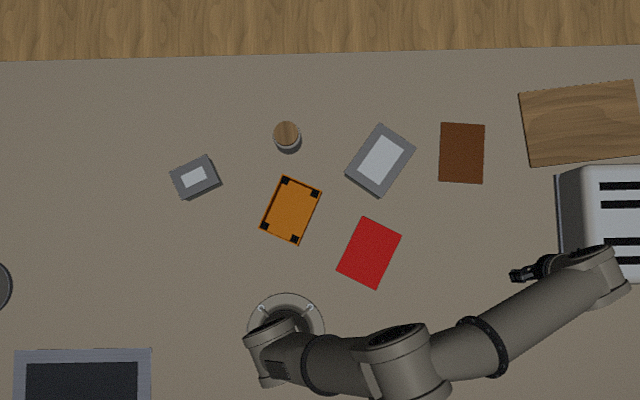

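The scene shows two grey-lidded tubs. One is at top px (380,160) with scene px (255,208), the other at top px (195,177) with scene px (441,220). The first is clearly larger and is the one to press. The orange tray, the red plate and the brown plate are look-alikes to leave. The canister is at top px (287,136).

```bash
cat > h.py <<'E'
import numpy as np, cv2
from rig import *
def ray(n,px,z):
    c=camera_params(n); R=cv2.Rodrigues(c["rvec"])[0]; t=np.ravel(c["tvec"])
    p=cv2.undistortPoints(np.float64(px).reshape(-1,1,2),c["camera_matrix"],None).reshape(-1,2)
    d=np.c_[p,np.ones(len(p))]@R; o=-R.T@t
    return o+d*((z-o[2])/d[:,2])[:,None]
def proj(n,P):
    c=camera_params(n); return cv2.projectPoints(np.float64(P),c["rvec"],c["tvec"],c["camera_matrix"],None)[0].reshape(-1,2)
E
python3 - <<'E'
from h import *
im=cv2.cvtColor(cv2.imread("pics/top0.png"),cv2.COLOR_BGR2RGB).astype(int)
for p in [(350,172),(380,155),(410,150),(330,120),(172,180),(195,177),(365,187)]: print(p,im[p[1],p[0]])
hsv=cv2.cvtColor(im.astype(np.uint8),cv2.COLOR_RGB2HSV); sat=im.max(2)-im.min(2)
m=((sat<12)*255).astype(np.uint8); m[:,:150]=0;m[:,440:]=0;m[220:]=0;m[:80]=0
m=cv2.morphologyEx(m,cv2.MORPH_OPEN,np.ones((3,3)))
for c in cv2.findContours(m,cv2.RETR_EXTERNAL,cv2.CHAIN_APPROX_NONE)[0]:
    if cv2.contourArea(c)<300: continue
    for z in (84,76):
        P=ray("top",c.reshape(-1,2),z)[:,:2].astype(np.float32); print(cv2.boundingRect(c),z,cv2.minAreaRect(P))
m2=((im.min(2)>165)*255).astype(np.uint8); m2[:,:150]=0;m2[:,440:]=0;m2[220:]=0;m2[:80]=0
for c in cv2.findContours(m2,cv2.RETR_EXTERNAL,cv2.CHAIN_APPROX_NONE)[0]:
    if cv2.contourArea(c)<100: continue
    P=ray("top",c.reshape(-1,2),84)[:,:2].astype(np.float32); print("panel",cv2.boundingRect(c),cv2.minAreaRect(P))
a=cv2.resize(cv2.imread("pics/top0.png")[90:220,150:450],None,fx=2.6,fy=2.6,interpolation=2)
cv2.imwrite("pics/crop1.png",a)
E
```

```text
(350, 172) [95 99 99]
(380, 155) [149 154 158]
(410, 150) [93 96 97]
(330, 120) [123 114 103]
(172, 180) [106 100  96]
(195, 177) [150 154 156]
(365, 187) [66 62 67]
(169, 154, 53, 47) 84 ((463.8935546875, 254.55108642578125), (107.77320861816406, 131.06056213378906), 24.944869995117188)
(169, 154, 53, 47) 76 ((465.0821838378906, 256.64208984375), (108.36479187011719, 131.7799835205078), 24.94487762451172)
(345, 123, 71, 76) 84 ((502.6446838378906, -291.9639892578125), (136.37709045410156, 194.3695831298828), 53.4565544128418)
(345, 123, 71, 76) 76 ((504.0459289550781, -292.8728332519531), (137.12567138671875, 195.4364776611328), 53.45656967163086)
```

View pics/crop1.png

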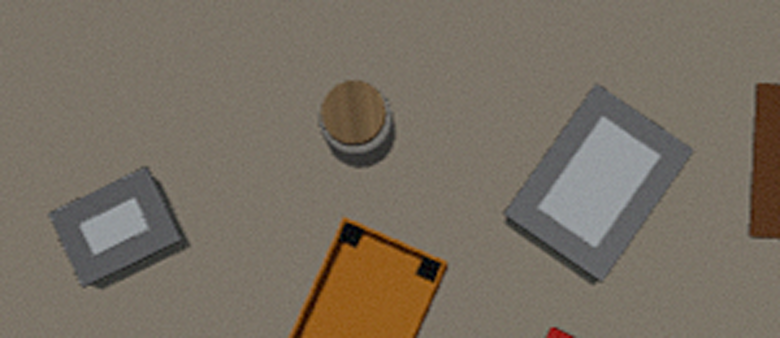

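The crop confirms it: the larger lid is at crop (600,180), about 136x190 mm, against the smaller at crop (118,228). A dark side wall adds to the contour below, so I'll mask it out.

Run:
```python
from h import *
def fit(n,f,box,z,vmin):
    im=cv2.imread(f).astype(int); im=cv2.GaussianBlur(im.astype(np.uint8),(3,3),0).astype(int)
    m=(((im.max(2)-im.min(2))<13)&(im.max(2)>vmin)).astype(np.uint8)*255
    M=np.zeros_like(m); x,y,w,h=box; M[y:y+h,x:x+w]=m[y:y+h,x:x+w]
    M=cv2.morphologyEx(M,cv2.MORPH_OPEN,np.ones((3,3)))
    c=max(cv2.findContours(M,0,1)[0],key=cv2.contourArea)
    P=ray(n,c.reshape(-1,2),z)[:,:2].astype(np.float32); r=cv2.minAreaRect(P); print(n,z,r); return r
def panel(n,f,box,z):
    im=cv2.imread(f).astype(int);x,y,w,h=box
    M=np.zeros(im.shape[:2],np.uint8); M[y:y+h,x:x+w]=(im.min(2)>(im[y:y+h,x:x+w].min(2).max()*.75))[y:y+h,x:x+w]*255
    c=max(cv2.findContours(M,0,1)[0],key=cv2.contourArea)
    print("panel",n,z,cv2.minAreaRect(ray(n,c.reshape(-1,2),z)[:,:2].astype(np.float32)))
B=(335,115,90,90)
r=fit("top","pics/top0.png",B,84,82)
panel("top","pics/top0.png",B,84)
for z in (76,84,92): panel("scene","pics/scene0.png",(218,180,75,37),z)
print(proj("scene",np.c_[cv2.boxPoints(r),[84]*4]))
```

```text
top 84 ((506.68035888671875, -294.856689453125), (137.94151306152344, 185.58016967773438), 53.4591064453125)
panel top 84 ((506.1592712402344, -294.32415771484375), (80.95185089111328, 130.76150512695312), 52.98949432373047)
panel scene 76 ((495.3370056152344, -300.30828857421875), (82.76375579833984, 132.9290313720703), 53.736595153808594)
panel scene 84 ((506.4322814941406, -295.6918640136719), (81.81240844726562, 131.401123046875), 53.73661422729492)
panel scene 92 ((517.527587890625, -291.07550048828125), (80.86112976074219, 129.87326049804688), 53.736610412597656)
[[264.88983784 178.01650028]
 [214.69063476 200.7743694 ]
 [240.41465364 220.99691073]
 [291.87584036 194.95282159]]
```

>>> {"name": "play_rows", "arguments": {
  "motion": [
    [[0.0256, -0.0101, 0, 0, 0], [0.0256, -0.0101, 0, 0, 0], [0.0256, -0.0101, 0, 0, 0], [0.0256, -0.0101, 0, 0, 0], [0.0256, -0.0101, 0, 0, 0], [0.0256, -0.0101, 0, 0, 0], [0.0256, -0.0101, 0, 0, 0], [0.0256, -0.0101, 0, 0, 0]]
  ],
  "force": 40
}}

```text
time: 0.77
eef_pos: [362.7, -512.6, 247.9]
orientation: [-3.11, -0.441, 0.001]
contact_force: [-0.1, -0.1, -0.3]
width: -0.001
grip_force: 0.0
```

>>> {"name": "play_rows", "arguments": {
  "motion": [
    [[0.0256, -0.0101, 0.01, 0, 0], [0.0256, -0.0101, 0.01, 0, 0], [0.0256, -0.0101, 0.01, 0, 0], [0.0256, -0.0101, 0.01, 0, 0], [0.0256, -0.0101, 0.01, 0, 0], [0.0256, -0.0101, 0.01, 0, 0], [0.0256, -0.0101, 0.01, 0, 0], [0.0256, -0.0101, 0.01, 0, 0]]
  ]
}}

```text
time: 1.43
eef_pos: [536.9, -378.2, 167.4]
orientation: [-3.11, -0.441, 0.001]
contact_force: [-0.4, -0.1, -0.1]
width: 0.004
grip_force: 0.0
```

```bash
cat >> h.py <<'E'
C=np.array([506.5,-295.]); a=np.radians(53.4); X=np.array([np.cos(a),np.sin(a)]); Y=np.array([-X[1],X[0]])
K={k:C+sx*49*X+sy*74*Y for k,sx,sy in (("A",1,1),("B",1,-1),("Cc",-1,1),("D",-1,-1))}
def go():
    s=get_state(); R=cv2.Rodrigues(np.array(s["orientation"]))[0]; p=s["eef_pos"]
    print(round(s["time"],2),p.round(1),s["contact_force"].round(1),round(s["width"],2),"zaxis",R[:,2].round(3))
    for k,v in K.items(): print(k,v.round(1),"tool shift",(R.T@np.r_[v-p[:2],0]).round(1))
E
python3 -c "from h import *;go()
im=np.hstack([snapshot('scene')[120:270,170:370],snapshot('top')[80:230,290:490]])
cv2.imwrite('pics/c2.png',cv2.resize(im[:,:,::-1],None,fx=2,fy=2))"
```

```text
1.43 [ 536.9 -378.2  167.4] [-0.4 -0.1 -0.1] 0.0 zaxis [-0.001  0.    -1.   ]
A [ 476.3 -211.5] tool shift [-1.190e+01 -1.769e+02  1.000e-01]
B [ 595.1 -299.8] tool shift [ 77.7 -59.1  -0. ]
Cc [ 417.9 -290.2] tool shift [-8.990e+01 -1.176e+02  1.000e-01]
D [ 536.7 -378.5] tool shift [-0.3  0.2  0. ]
```

View pics/c2.png

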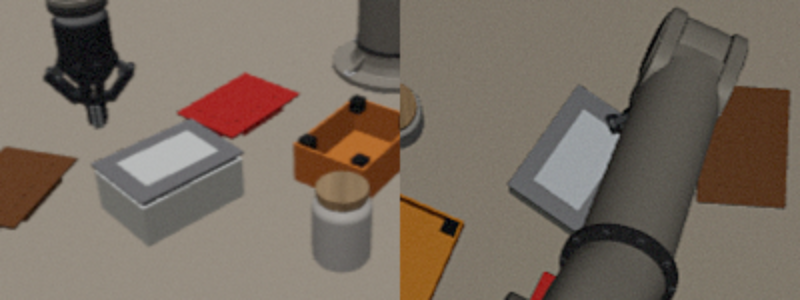

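The fingers are shut and stand over corner D, which is hidden by the arm in the top view (crop right, near (615,120)). Descending.

>>> {"name": "play_rows", "arguments": {
  "motion": [
    [[0, 0, 0.015, 0, 0], [0, 0, 0.018, 0, 0], [0, 0, 0.015, 0, 0], [0, 0, 0.01, 0, 0], [0, 0, 0.004, 0, 0], [0, 0, 0.003, 0, 0], [0, 0, 0.002, 0, 0], [0, 0, 0, 0, 0]]
  ]
}}

```text
time: 2.2
eef_pos: [536.4, -379.5, 101.6]
orientation: [3.11, 0.441, 0.001]
contact_force: [0.1, -0.4, 0.9]
width: -0.003
grip_force: 0.0
```

Slight contact at z of about 101, as expected. Pressing slowly to 93.

>>> {"name": "play_rows", "arguments": {
  "motion": [
    [[0, 0, 0.002, 0, 0], [0, 0, 0.002, 0, 0], [0, 0, 0.001, 0, 0], [0, 0, 0.001, 0, 0], [0, 0, 0.001, 0, 0], [0, 0, 0.001, 0, 0], [0, 0, 0, 0, 0], [0, 0, 0, 0, 0]]
  ]
}}

```text
time: 2.87
eef_pos: [536.8, -380.2, 95.5]
orientation: [3.109, 0.44, 0.003]
contact_force: [-2.6, 0.3, 8.2]
width: 0.001
grip_force: 4.3
```

>>> {"name": "play_rows", "arguments": {
  "motion": [
    [[0, 0, 0.001, 0, 0], [0, 0, 0.001, 0, 0], [0, 0, 0.001, 0, 0], [0, 0, 0.001, 0, 0], [0, 0, 0.001, 0, 0], [0, 0, 0.001, 0, 0], [0, 0, 0, 0, 0], [0, 0, 0, 0, 0]]
  ]
}}

```text
time: 3.53
eef_pos: [537.1, -380.4, 94.1]
orientation: [3.108, 0.439, 0.004]
contact_force: [-13.8, 8.2, 40.4]
width: 0.0
grip_force: 20.1
```

Bottomed out: 40 N at 94. Next is the diagonal corner A.

>>> {"name": "play_rows", "arguments": {
  "motion": [
    [[0, 0, -0.01, 0, 0], [0, 0, -0.02, 0, 0], [0, 0, -0.02, 0, 0], [-0.0024, -0.034, 0, 0, 0], [-0.0024, -0.0358, 0, 0, 0], [-0.0024, -0.0358, 0, 0, 0], [-0.0024, -0.0358, 0, 0, 0], [-0.0024, -0.0358, 0, 0, 0]]
  ]
}}

```text
time: 4.2
eef_pos: [475.1, -211.2, 138.1]
orientation: [3.11, 0.441, 0.002]
contact_force: [0.2, 0.4, 0.5]
width: -0.001
grip_force: 0.0
```

```bash
python3 -c "from h import *;go()
im=np.hstack([snapshot('scene')[120:270,170:370],snapshot('top')[80:230,290:490]])
cv2.imwrite('pics/c3.png',cv2.resize(im[:,:,::-1],None,fx=2,fy=2))"
```

```text
4.2 [ 475.1 -211.2  138.1] [0.2 0.4 0.5] -0.0 zaxis [ 0.002 -0.001 -1.   ]
A [ 476.3 -211.5] tool shift [1.  0.7 0. ]
B [ 595.1 -299.8] tool shift [ 90.7 118.5   0.3]
Cc [ 417.9 -290.2] tool shift [-76.9  60.1  -0. ]
D [ 536.7 -378.5] tool shift [ 12.7 177.8   0.2]
```

View pics/c3.png

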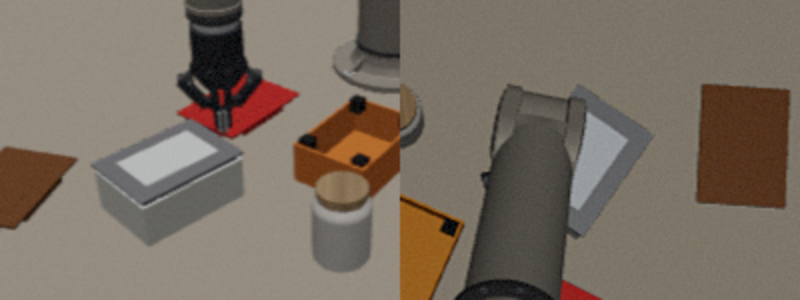

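The tip is over corner A (crop left (222,130)), with the lid below at (240,155). Pressing A.

>>> {"name": "play_rows", "arguments": {
  "motion": [
    [[0.001, 0, 0.01, 0, 0], [0, 0, 0.01, 0, 0], [0, 0, 0.006, 0, 0], [0, 0, 0.003, 0, 0], [0, 0, 0.003, 0, 0], [0, 0, 0.003, 0, 0], [0, 0, 0.002, 0, 0], [0, 0, 0.002, 0, 0]]
  ]
}}

```text
time: 4.97
eef_pos: [476.5, -212.6, 98.8]
orientation: [3.11, 0.44, -0.0]
contact_force: [-3.7, 0.7, 11.3]
width: -0.002
grip_force: 5.8
```

>>> {"name": "play_rows", "arguments": {
  "motion": [
    [[0, 0, 0.002, 0, 0], [0, 0, 0.001, 0, 0], [0, 0, 0.001, 0, 0], [0, 0, 0.001, 0, 0], [0, 0, 0.001, 0, 0], [0, 0, 0, 0, 0], [0, 0, 0, 0, 0], [0, 0, 0, 0, 0]]
  ]
}}

```text
time: 5.63
eef_pos: [476.7, -212.5, 94.9]
orientation: [3.11, 0.44, 0.001]
contact_force: [-9.7, 3.6, 27.7]
width: 0.003
grip_force: 14.1
```

>>> {"name": "play_rows", "arguments": {
  "motion": [
    [[0, 0, 0.001, 0, 0], [0, 0, 0.001, 0, 0], [0, 0, 0.001, 0, 0], [0, 0, 0, 0, 0], [0, 0, 0, 0, 0], [0, 0, 0, 0, 0], [0, 0, 0, 0, 0], [0, 0, 0, 0, 0]]
  ]
}}

```text
time: 6.3
eef_pos: [476.6, -212.7, 93.8]
orientation: [3.109, 0.439, 0.001]
contact_force: [-16.2, 6.2, 50.9]
width: 0.004
grip_force: 25.2
```

A is home. Next B: shift (+90, +118).

>>> {"name": "play_rows", "arguments": {
  "motion": [
    [[0, 0, -0.01, 0, 0], [0, 0, -0.02, 0, 0], [0, 0, -0.02, 0, 0], [0.018, 0.0236, 0, 0, 0], [0.018, 0.0236, 0, 0, 0], [0.018, 0.0236, 0, 0, 0], [0.018, 0.0236, 0, 0, 0], [0.018, 0.0236, 0, 0, 0]]
  ]
}}

```text
time: 6.97
eef_pos: [596.7, -301.6, 139.3]
orientation: [3.11, 0.441, 0.0]
contact_force: [0.3, 0.7, 0.3]
width: 0.001
grip_force: 0.0
```

>>> {"name": "play_rows", "arguments": {
  "motion": [
    [[0, 0, 0.01, 0, 0], [0, 0, 0.01, 0, 0], [0, 0, 0.006, 0, 0], [0, 0, 0.003, 0, 0], [0, 0, 0.003, 0, 0], [0, 0, 0.003, 0, 0], [0, 0, 0.002, 0, 0], [0, 0, 0.002, 0, 0]]
  ]
}}

```text
time: 7.63
eef_pos: [595.7, -300.4, 100.7]
orientation: [3.11, 0.441, 0.001]
contact_force: [-1.7, -0.4, 6.3]
width: 0.0
grip_force: 3.3
```

>>> {"name": "play_rows", "arguments": {
  "motion": [
    [[0, 0, 0.002, 0, 0], [0, 0, 0.001, 0, 0], [0, 0, 0.001, 0, 0], [0, 0, 0.001, 0, 0], [0, 0, 0.001, 0, 0], [0, 0, 0, 0, 0], [0, 0, 0, 0, 0], [0, 0, 0, 0, 0]]
  ]
}}

```text
time: 8.3
eef_pos: [595.9, -300.4, 95.4]
orientation: [3.11, 0.441, 0.001]
contact_force: [-2.1, 0.4, 5.8]
width: 0.0
grip_force: 2.9
```

>>> {"name": "play_rows", "arguments": {
  "motion": [
    [[0, 0, 0.001, 0, 0], [0, 0, 0.001, 0, 0], [0, 0, 0.001, 0, 0], [0, 0, 0.001, 0, 0], [0, 0, 0.001, 0, 0], [0, 0, 0, 0, 0], [0, 0, 0, 0, 0], [0, 0, 0, 0, 0]]
  ]
}}

```text
time: 8.97
eef_pos: [596.0, -300.5, 93.2]
orientation: [3.11, 0.441, 0.002]
contact_force: [-9.0, 3.7, 25.3]
width: 0.003
grip_force: 12.2
```

>>> {"name": "play_rows", "arguments": {
  "motion": [
    [[0, 0, 0.001, 0, 0], [0, 0, 0.001, 0, 0], [0, 0, 0, 0, 0], [0, 0, 0, 0, 0], [0, 0, -0.01, 0, 0], [0, 0, -0.02, 0, 0], [0, 0, -0.02, 0, 0], [0, 0, 0, 0, 0]]
  ]
}}

```text
time: 9.63
eef_pos: [598.1, -301.5, 141.9]
orientation: [3.107, 0.44, 0.01]
contact_force: [0.8, -0.3, 0.8]
width: -0.001
grip_force: 0.0
```

```bash
python3 -c "from h import *;go()"
```

```text
9.63 [ 598.1 -301.5  141.9] [ 0.8 -0.3  0.8] -0.0 zaxis [ 0.007 -0.003 -1.   ]
A [ 476.3 -211.5] tool shift [ -92.  -120.2   -1.1]
B [ 595.1 -299.8] tool shift [-2.4 -2.4 -0. ]
Cc [ 417.9 -290.2] tool shift [-170.   -60.9   -1.2]
D [ 536.7 -378.5] tool shift [-80.4  56.9  -0.2]
```

>>> {"name": "play_rows", "arguments": {
  "motion": [
    [[-0.028, -0.0098, 0, 0, 0], [-0.028, -0.0098, 0, 0, 0], [-0.028, -0.0098, 0, 0, 0], [-0.028, -0.0098, 0, 0, 0], [-0.028, -0.0098, 0, 0, 0], [-0.028, -0.0098, 0, 0, 0], [0, 0, 0, 0, 0], [0, 0, 0.005, 0, 0]]
  ]
}}

```text
time: 10.3
eef_pos: [416.9, -291.3, 132.9]
orientation: [3.11, 0.438, 0.001]
contact_force: [1.3, 0.0, -0.1]
width: -0.001
grip_force: 0.0
```

>>> {"name": "play_rows", "arguments": {
  "motion": [
    [[0, 0, 0.006, 0, 0], [0, 0, 0.01, 0, 0], [0, 0, 0.006, 0, 0], [0, 0, 0.003, 0, 0], [0, 0, 0.003, 0, 0], [0, 0, 0.003, 0, 0], [0, 0, 0.002, 0, 0], [0, 0, 0.002, 0, 0]]
  ]
}}

```text
time: 10.97
eef_pos: [418.1, -290.7, 97.1]
orientation: [3.11, 0.441, 0.0]
contact_force: [-0.6, -0.2, 0.1]
width: -0.004
grip_force: 0.0
```

>>> {"name": "play_rows", "arguments": {
  "motion": [
    [[0, 0, 0.002, 0, 0], [0, 0, 0.001, 0, 0], [0, 0, 0.001, 0, 0], [0, 0, 0.001, 0, 0], [0, 0, 0.001, 0, 0], [0, 0, 0, 0, 0], [0, 0, 0, 0, 0], [0, 0, 0, 0, 0]]
  ]
}}

```text
time: 11.63
eef_pos: [418.0, -290.7, 93.1]
orientation: [3.11, 0.441, 0.0]
contact_force: [-5.1, 4.0, 19.2]
width: 0.002
grip_force: 9.6
```

>>> {"name": "play_rows", "arguments": {
  "motion": [
    [[0, 0, 0.001, 0, 0], [0, 0, 0.001, 0, 0], [0, 0, 0.001, 0, 0], [0, 0, 0, 0, 0], [0, 0, 0, 0, 0], [0, 0, 0, 0, 0], [0, 0, 0, 0, 0], [0, 0, 0, 0, 0]]
  ]
}}

```text
time: 12.3
eef_pos: [418.1, -290.8, 92.8]
orientation: [3.11, 0.44, 0.001]
contact_force: [-14.2, 9.6, 52.3]
width: -0.003
grip_force: 25.9
```

>>> {"name": "play_rows", "arguments": {
  "motion": [
    [[0, 0, -0.01, 0, 0], [0, 0, -0.03, 0, 0], [0, 0, -0.04, 0, 0], [0, 0, -0.04, 0, 0], [-0.005, 0.035, -0.02, 0, 0], [-0.005, 0.035, 0, 0, 0], [-0.005, 0.035, 0, 0, 0], [-0.005, 0.035, 0, 0, 0]]
  ]
}}

```text
time: 12.97
eef_pos: [437.9, -432.5, 229.4]
orientation: [3.109, 0.441, 0.002]
contact_force: [0.5, 0.0, -0.0]
width: 0.0
grip_force: 0.0
```

Run:
```python
from h import *
go()
s=snapshot('scene')[:,:,::-1]; cv2.imwrite('pics/s4.png',s); t=snapshot('top')[:,:,::-1]; cv2.imwrite('pics/t4.png',t)
im=np.hstack([cv2.imread('pics/scene0.png')[165:250,205:305],s[165:250,205:305]])
cv2.imwrite('pics/c4.png',cv2.resize(im,None,fx=4,fy=4,interpolation=2))
for f,n in (('pics/scene0.png','before'),('pics/s4.png','after')):
    im=cv2.imread(f).astype(int); x,y,w,h=218,180,75,37
    M=np.zeros(im.shape[:2],np.uint8); M[y:y+h,x:x+w]=(im.min(2)>(im[y:y+h,x:x+w].min(2).max()*.75))[y:y+h,x:x+w]*255
    c=max(cv2.findContours(M,0,1)[0],key=cv2.contourArea)
    for z in (76,84): print(n,z,cv2.minAreaRect(ray('scene',c.reshape(-1,2),z)[:,:2].astype(np.float32)))
```

```text
12.97 [ 437.9 -432.5  229.4] [ 0.5  0.  -0. ] 0.0 zaxis [ 0.002 -0.001 -1.   ]
A [ 476.3 -211.5] tool shift [  98.4 -201.5   -0.3]
B [ 595.1 -299.8] tool shift [187.9 -83.7   0. ]
Cc [ 417.9 -290.2] tool shift [  20.3 -142.2   -0.2]
D [ 536.7 -378.5] tool shift [ 1.099e+02 -2.440e+01  1.000e-01]
before 76 ((495.3370056152344, -300.30828857421875), (82.76375579833984, 132.9290313720703), 53.736595153808594)
before 84 ((506.4322814941406, -295.6918640136719), (81.81240844726562, 131.401123046875), 53.73661422729492)
after 76 ((506.4739685058594, -295.80596923828125), (82.62610626220703, 131.0211639404297), 53.09839630126953)
after 84 ((517.4412841796875, -291.2413330078125), (81.67639923095703, 129.5151824951172), 53.09840393066406)
```

View pics/c4.png

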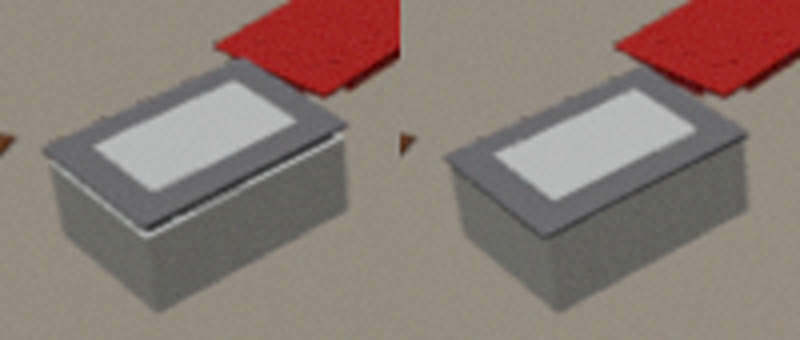

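Left is before and right is after. The white gap under the lid at crop (150,235) is gone, and the panel height now fits 76 mm. D and A bottomed about 1 mm higher than C, so I'll check them with one more press each.

>>> {"name": "play_rows", "arguments": {
  "motion": [
    [[0.03, -0.006, 0.01, 0, 0], [0.03, -0.006, 0.01, 0, 0], [0.03, -0.006, 0.02, 0, 0], [0.02, -0.006, 0.025, 0, 0], [0, 0, 0.03, 0, 0], [0, 0, 0.025, 0, 0], [0, 0, 0.01, 0, 0], [0, 0, 0, 0, 0]]
  ]
}}

```text
time: 13.73
eef_pos: [535.2, -375.7, 95.7]
orientation: [-3.107, -0.441, 0.006]
contact_force: [-0.2, -1.2, -0.4]
width: 0.001
grip_force: 0.0
```

>>> {"name": "play_rows", "arguments": {
  "motion": [
    [[0, 0, 0.002, 0, 0], [0, 0, 0.001, 0, 0], [0, 0, 0.001, 0, 0], [0, 0, 0.001, 0, 0], [0, 0, 0.001, 0, 0], [0, 0, 0.001, 0, 0], [0, 0, 0, 0, 0], [0, 0, 0, 0, 0]]
  ]
}}

```text
time: 14.4
eef_pos: [537.0, -377.5, 93.1]
orientation: [3.109, 0.44, 0.002]
contact_force: [-1.9, 2.0, 9.4]
width: -0.006
grip_force: 4.7
```

>>> {"name": "play_rows", "arguments": {
  "motion": [
    [[0, 0, 0.001, 0, 0], [0, 0, 0.001, 0, 0], [0, 0, 0.001, 0, 0], [0, 0, 0, 0, 0], [0, 0, 0, 0, 0], [0, 0, -0.01, 0, 0], [0, 0, -0.015, 0, 0], [0, 0, 0, 0, 0]]
  ]
}}

```text
time: 15.07
eef_pos: [538.2, -378.2, 116.5]
orientation: [3.107, 0.44, 0.006]
contact_force: [-0.3, -0.5, 0.7]
width: -0.003
grip_force: 0.0
```

>>> {"name": "play_rows", "arguments": {
  "motion": [
    [[-0.0024, -0.0354, 0, 0, 0], [-0.0024, -0.0354, 0, 0, 0], [-0.0024, -0.0354, 0, 0, 0], [-0.0024, -0.0354, 0, 0, 0], [-0.0024, -0.0354, 0, 0, 0], [0, 0, 0.008, 0, 0], [0, 0, 0.008, 0, 0], [0, 0, 0.004, 0, 0]]
  ]
}}

```text
time: 15.73
eef_pos: [475.9, -210.6, 92.8]
orientation: [-3.11, -0.441, 0.001]
contact_force: [-15.2, 11.5, 62.6]
width: 0.002
grip_force: 31.5
```

>>> {"name": "play_rows", "arguments": {
  "motion": [
    [[0, 0, 0.001, 0, 0], [0, 0, 0.001, 0, 0], [0, 0, 0.001, 0, 0], [0, 0, 0.001, 0, 0], [0, 0, 0.001, 0, 0], [0, 0, 0.001, 0, 0], [0, 0, 0, 0, 0], [0, 0, 0, 0, 0]]
  ]
}}

```text
time: 16.4
eef_pos: [476.0, -210.6, 92.6]
orientation: [-3.11, -0.438, 0.002]
contact_force: [-23.3, 12.8, 72.0]
width: 0.002
grip_force: 35.8
```

A and D both now bottom at about 93, as C does. Lifting clear.

>>> {"name": "play_rows", "arguments": {
  "motion": [
    [[0, 0, -0.01, 0, 0], [0, 0, -0.03, 0, 0], [0, 0, -0.04, 0, 0], [0, 0, -0.04, 0, 0], [0, 0, -0.02, 0, 0], [-0.01, 0.03, 0, 0, 0], [-0.01, 0.03, 0, 0, 0], [0, 0, 0, 0, 0]]
  ]
}}

```text
time: 17.07
eef_pos: [472.2, -282.2, 227.7]
orientation: [3.108, 0.425, 0.001]
contact_force: [0.1, -0.9, -0.1]
width: 0.001
grip_force: 0.0
```

Run:
```python
from h import *
go()
s=snapshot('scene')[:,:,::-1]
cv2.imwrite('pics/c5.png',cv2.resize(s[150:270,200:480],None,fx=2.8,fy=2.8,interpolation=2))
```

```text
17.07 [ 472.2 -282.2  227.7] [ 0.1 -0.9 -0.1] 0.0 zaxis [ 0.001 -0.005 -1.   ]
A [ 476.3 -211.5] tool shift [ 22.9 -67.   -0.3]
B [ 595.1 -299.8] tool shift [113.7  49.9   0.2]
Cc [ 417.9 -290.2] tool shift [-54.5  -6.9  -0. ]
D [ 536.7 -378.5] tool shift [ 36.3 110.    0.5]
```

View pics/c5.png

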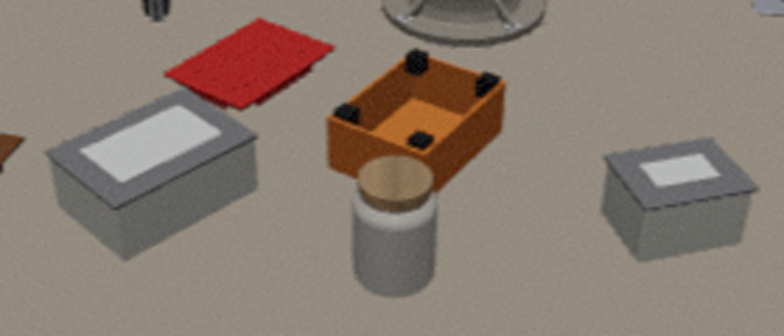

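The lid is flush all round (crop (150,150)). The canister (395,225) and the small tub (680,195) have not moved. The robot is clear.

```bash
python3 -c "from rig import ctrl;print(ctrl.close_job())"
```

```text
the job is handed in; nothing more can be done
None
```

The larger tub's lid is pressed down at all four corners and looks flush on the rim; the small tub, canister and look-alikes were not touched, and the job was handed in at about 17 s.

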